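Grease the rack shuttle's carriage with the push gun

ROBOT

A 7-joint arm with a two-finger parallel gripper is mounted at the origin on the work surface. World frame = base frame: x ahead of the robot, y to its left, z up, the work surface at z = 0. Lengths are in mm, angles in rad, forces in N, time in s.
With the tool pointing down it reaches from about 400 to 900 mm from the base axis. Payload 5.6 kg.
Tool frame: the origin (TCP) lies midway between the tips of the shut fingers; the grasp point (between the pads) lies 19 mm behind it; z points along the fingers, y is the line along which they close (so a half turn about z gives the same grasp; the last joint's range is limited). The gripper opens to 92 mm and grips with 3 to 60 N. Pads are 20 mm wide; open, the fingers measure 128 mm over their backs; the gripper's body (75 mm by 189 mm) begins 69 mm behind the grasp point.
Start: joints at [1.215, 0.468, -0.012, 1.603, 0.006, 1.071, -0.056], TCP at [199.978, -618.481, 185.892] pointing down, gripper open.
Joint ranges: [-2.53, 2.53], [-0.31, 2.02], [-1.57, 1.55], [0.28, 2.44], [-1.29, 4.43], [0.15, 1.84], [-2.92, 2.92]. Speed limits (rad/s): [2.57, 2.57, 3.14, 3.14, 3.14, 3.14, 3.14].

INTERFACE

Orientations are given as a rotation vector (axis times angle).
In Python, from cell import robot, grip, kin, viewer gives the robot as it stands. Calls block until the motion is done:
- robot.movep(position, orientation): joint-space move of the TCP to a pose.
- robot.servo_line(position, feed=150, rotation=None): straight line of the TCP; rotation=None keeps the orientation; feed is the mean speed in mm/s.
- robot.goto_joints(angles): joint-space move.
- grip(opening, newtons=None): opening from 0.0 (shut) to 1.0 (fully open); newtons is the grip in N (None keeps the last); returns when the fingers have stopped.
- robot.hold(seconds).
- kin.ik(position, orientation): joint angles nearest the present ones, or None.
- robot.observe(): the state.
- viewer.read_camera(name): name is "scene" or "top"; returns the picture (384x512x3 uint8, red, green, blue); there is no depth.
- viewer.camera_info(name): a dict with "camera_matrix" (3x3 intrinsics, pixels), "R" (3x3) and "t" (3): a world point X has camera coordinates R X + t. Camera axes: x right, y down, z forward; pixel columns grow to the right and rows downward; lengths in mm; the calibration is good to about 2 mm. A picture is of the moment at which its call begins. camera_info takes no time and is no camera call.
A pose or a line that the arm cannot do raises robot.IKError and nothing moves.
- robot.job_done(): hands the job in; it is judged then, once.
Trained networks look in the newest picture that a camera, given by its name, has taken for a name from the list of things; names that differ only in an ending like _2 or _b are one class to them, and where a whole thing is asked for, a point or a joint stands for the part that bears it (a point fixed in the world has none). Each returns a list of dicts, best first, with "confidence" (0 to 1); they miss things now and then, are a little off and sometimes report something else, mostly with a low value. They report only what shows in the picture. A call takes as long as a camera call.
- viewer.silhouettes(name, camera): "mask" (384x512 bool, what is visible of it).
- viewer.pinpoint(name, camera): "at" ([x, y, z] in mm, in the coordinates of the camera as it stood for that picture, good to about 4 mm: a listed point, or the origin of a listed thing).
The state is a dict: "t": time; "joints": joint angles; "joint_velocities": joint speeds; "joint_torque": joint torques, N m; "tcp_pos": TCP position; "tcp_rot": TCP orientation; "contact_force": force on the tool from outside, world axes, zero at the start; "wrist_torque": the same for the moment, N m; "grip_width": opening from 0.0 (shut) to 1.0 (fully open); "grip_force": force on a finger pad.
Only numpy, scipy, OpenCV 4.12 (cv2) and the standard library are available. Lean on these libraries where they do the work, as an engineer would, in place of code of your own. Each camera call takes 0.05 s, during which the arm holds its last target. There are 200 camera calls.

TASK

The carriage of the rack shuttle is due for grease: take the small push-type grease gun out of its stand and press its coupler squarely onto the tilted grease nipple at the front of the carriage until the jaws snap over the nipple's head. Then keep pushing straight along the nipple until the gun has telescoped all the way in against its spring, and finish like that, still gripping the gun and holding it pushed in on the nipple. Leave the tube racks and everything else on the bench where they are.

Things in the scene. Friction and masses are not known exactly. Their poses are not given: they have to be found in the camera images.
- gun_grip (a point): Loose grease gun, upright and nose down in its stand: round aluminium barrel 32 mm in diameter, black cap on top, thin steel nose below; about 0.35 kg. Point on its axis, 70 mm above the barrel's front face (40 mm above the stand's upper plate), 47 mm below the top of the cap, where it is gripped from above. z: the gun's axis, nose to cap. The coupler's mouth is 122 mm below while the nose is out.
- nose (a joint): How far the gun's telescoping nose is pushed into the barrel: 0 is fully out, 0.020 m is fully in (a stop). It moves along the gun's axis. Its spring pushes it out with 11 N at 0 and 16 N at 0.020.
- coupler_mouth (a point): Centre of the open lower end of the coupler, the steel sleeve (21 mm wide, 28 mm long) on the gun's nose. A bell 17.6 mm wide narrows to 11.6 mm at 4 mm depth; behind it stand four sprung jaws. About 5 N forces them over the nipple's head, less than pushes the nose in; then they snap behind it. z: the gun's axis, mouth to cap.
- coupler_seal (a point): Point inside the coupler, on its axis 14.5 mm behind the mouth, where the nipple's tip comes to rest once the coupler has snapped home. While the head only rests on the jaws, not yet snapped, the tip is about 8 mm short of it.
- nipple_tip (a point): Tip of the fixed grease nipple on the block at the front (robot side) of the carriage, about 115 mm above the table. z: the nipple's axis, pointing out of the block; it leans 25 degrees from vertical towards the shuttle's front. Ball head 10 mm wide and 10 mm long, stem 6 mm wide, hexagon 17 mm wide from 16 mm below the tip. With the coupler home, its mouth is 14.5 mm below the tip.
- stand: Fixed stand of the gun, 96 x 96 mm, 99 mm high: two square aluminium plates on four rods, left or right of the robot's centre line. The barrel rests on the lower plate, 66 mm above the table, and is steadied by the upper one (top at 96 mm, hole 38 mm). Origin at the centre of its underside, on the gun's axis. Lift the gun straight up 90 mm or more to clear it.
- axis: Fixed linear axis of the shuttle, its long side across the robot's front: aluminium profile 80 mm (x) by 368 mm (y), 78 mm high at its end plates, with a motor to +y 0.26 m from the origin. Origin at the centre of its underside on the table; -x is its front, the robot side.
- carriage: Carriage on the axis's rail, held by its brake (fixed): top plate 110 mm (x) by 124 mm (y), its top 34 mm above this origin and 90 mm above the table. Origin on the rail's centre line, 56 mm above the table; -x is its front. The nipple's block stands out from its front.
- rack_a: Black tube rack with five capped tubes, loose in the carriage's channel, 22 x 114 x 90 mm; origin at the centre of its underside.
- rack_b: The same, behind rack_a.
- basket: Blue open basket with tubes, 100 x 100 x 55 mm, on the other side from the stand; origin at the centre of its underside.
- tape_roll: Roll of white label tape lying flat, 100 mm in diameter, 25 mm high; origin at the centre of its underside.
- wash_bottle: White bottle, 64 mm in diameter, 160 mm high; origin at the centre of its underside.
- spanner: Steel spanner lying flat, 140 mm long, between the robot and the axis; origin near its middle.
- cartridge: Spare white grease cartridge standing upright, 42 mm in diameter, 130 mm high; origin at the centre of its underside.
- nipple: The grease nipple itself (see nipple_tip); origin at the foot of its hexagon, 23.5 mm below the tip along its axis, same axes. It sits on a round boss 23 mm wide.

How it is judged:
By the outcome, as a careful person would: the job done as asked, in the order asked, and still so for the second after the job is handed in, while the arm keeps its last pose, push and grip.
It also fails if it takes over 45 s, if anything falls off the work surface, if the arm or the gripper's body presses on something with over 40 N, if the wrist force passes 120 N, or if a joint passes its speed limit or range.

## Working session

There is one attempt and no reset: what is moved stays moved. The work goes in short steps, each a Python script; the robot and the scene stay as the last script left them, time stands still between calls to the robot, and variables do not carry over. Pictures are saved under pics/ and viewed, at most 10 in all, crops included, and the job is handed in when it is done.

```bash
ls; mkdir -p pics; cat > h.py <<'E'
import numpy as np, cv2
from cell import robot, grip, kin, viewer
def save(cam,fn):
    im=viewer.read_camera(cam); cv2.imwrite('pics/'+fn,im[:,:,::-1]); return im
def w(cam,p):
    c=viewer.camera_info(cam); return np.array(c['R']).T@(np.array(p)-np.array(c['t']))
def px(cam,X):
    c=viewer.camera_info(cam); q=np.array(c['camera_matrix'])@(np.array(c['R'])@np.array(X)+np.array(c['t'])); return q[:2]/q[2]
E
python3 - <<'E'
from h import *
np.set_printoptions(precision=1,suppress=True)
for cam in('scene','top'):
    save(cam,cam+'0.png')
    c=viewer.camera_info(cam);R=np.array(c['R']);print(cam,-R.T@c['t'],R[2],c['camera_matrix'][0])
    for n in('gun_grip','coupler_mouth','nipple_tip','nipple','stand','axis','carriage','rack_a','basket','tape_roll','wash_bottle','spanner','cartridge'):
        for d in viewer.pinpoint(n,cam)[:3]: print(n,w(cam,d['at']),round(d['confidence'],2),{k:v for k,v in d.items() if k not in('at','confidence')})
E
```

```text
pics
scene [1291.  -510.4 1221. ] [-0.5  0.3 -0.8] [484.3   0.  267. ]
gun_grip [ 397.9 -317.9  131.8] 0.55 {}
nipple_tip [590.6 -45.2 115.5] 0.55 {}
nipple [666.1 -55.   91.2] 0.57 {}
nipple [599.9 -51.7  96.6] 0.48 {}
stand [ 401.3 -318.3    4.8] 0.87 {}
axis [675.8 -29.6  -1.9] 0.91 {}
axis [696.4 -62.   95. ] 0.72 {}
carriage [676.1 -60.4  53.8] 0.56 {}
carriage [673.5 -30.6   1. ] 0.49 {}
rack_a [668.4 -55.   88.7] 0.77 {}
rack_a [700.8 -62.3  92.3] 0.75 {}
basket [406.8 273.3   0.6] 0.87 {}
tape_roll [ 542.5 -350.6   -0.5] 0.88 {}
wash_bottle [ 551.4 -508.    -1.8] 0.75 {}
spanner [409.6  12.9  -1.8] 0.68 {}
spanner [674.7 -29.4   0.9] 0.34 {}
cartridge [558.9 420.6   5. ] 0.95 {}
cartridge [411.3  14.2  -1.1] 0.39 {}
cartridge [667.2 -55.5  88.9] 0.23 {}
top [ 308.1  -21.7 1341.6] [ 0.2 -0.  -1. ] [424.4   0.  248.8]
nipple_tip [589.2 -45.6 119.3] 0.56 {}
nipple [597.2 -48.   96. ] 0.42 {}
nipple [675.6 -56.8  57.6] 0.17 {}
stand [ 399.8 -317.2   -0.1] 0.73 {}
axis [676.  -28.    0.3] 0.63 {}
carriage [677.2 -55.1  60.7] 0.77 {}
rack_a [698.7 -61.   92. ] 0.93 {}
rack_a [666.7 -55.   93. ] 0.66 {}
basket [408.3 274.9   1.2] 0.91 {}
tape_roll [560.5 416.2  -0.6] 0.39 {}
wash_bottle [ 557.7 -506.8   -2.2] 0.93 {}
spanner [418.2  13.3  -0.5] 0.67 {}
cartridge [561.  417.3   2.9] 0.74 {}
```

View pics/scene0.png

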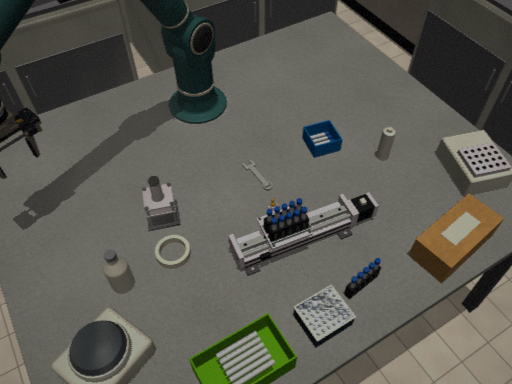

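View pics/top0.png

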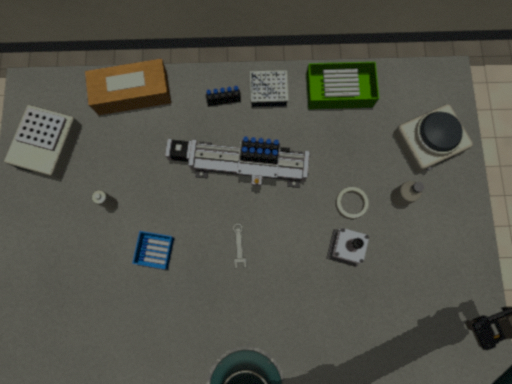

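The top view shows the axis (pixels 165–310, 140–185) with the nipple block at about (257,180). The stand with the gun is at (350,245). In the scene view the nipple is at about (273,203) and the gun cap at (154,183). Next I'll magnify these for subpixel values.

```bash
python3 - <<'E'
from h import *
np.set_printoptions(precision=1,suppress=True)
T={c:np.mean([viewer.read_camera(c).astype(float) for _ in range(4)],0).astype(np.uint8) for c in('scene','top')}
def crop(c,u,v,s,k):
    return cv2.resize(T[c][v:v+s*3//4,u:u+s],None,fx=k,fy=k,interpolation=cv2.INTER_CUBIC)[:,:,::-1]
a=[crop('scene',256,190,40,10),crop('top',240,165,40,10),crop('scene',136,170,40,10),crop('top',332,226,40,10)]
cv2.imwrite('pics/c1.png',np.vstack([np.hstack(a[:2]),np.hstack(a[2:])]))
cv2.imwrite('pics/c2.png',crop('top',160,130,160,5))
# axis yaw from masks
for cam in('top','scene'):
  for n in('axis','carriage','rack_a','gun_grip','stand'):
    for d in viewer.silhouettes(n,cam)[:2]:
        m=d['mask'].astype(np.uint8); r=cv2.minAreaRect(np.argwhere(m)[:,::-1].astype(np.float32)); print(cam,n,round(d['confidence'],2),m.sum(),np.round(np.array(cv2.boxPoints(r)).ravel(),1))
  print(px(cam,[590,-45.4,117]),px(cam,[400,-318,183]))
E
```

```text
top axis 0.65 3048 [162.  173.6 165.7 135.2 309.7 149.3 305.9 187.7]
top carriage 0.69 623 [235.5 183.1 238.  159.9 278.1 164.1 275.7 187.3]
top rack_a 0.77 383 [241.2 147.1 242.7 135.4 280.  140.4 278.5 152.1]
top rack_a 0.57 711 [235.1 183.  237.8 157.9 278.7 162.2 276.1 187.3]
top gun_grip 0.74 164 [344.6 241.8 361.1 236.3 364.4 246.2 347.9 251.7]
top stand 0.58 1046 [325.1 258.8 333.5 225.1 369.7 234.2 361.3 267.8]
[255.6 182.3] [358.4 242.3]
scene axis 0.98 3445 [225.4 235.9 369.6 185.7 384.1 227.3 240.  277.6]
scene carriage 0.7 462 [248.1 231.4 270.2 198.2 314.3 227.5 292.2 260.8]
scene rack_a 0.76 815 [261.9 221.7 304.8 205.8 312.3 225.9 269.4 241.8]
scene rack_a 0.68 522 [254.9 216.6 295.4 191.1 305.5 207.1 265.  232.6]
scene gun_grip 0.59 303 [146.4 175.9 158.3 173.5 163.7 200.3 151.7 202.7]
scene stand 0.73 1310 [139.2 187.  172.7 181.4 180.1 225.6 146.5 231.2]
[272.  197.4] [153. 177.]
```

View pics/c1.png

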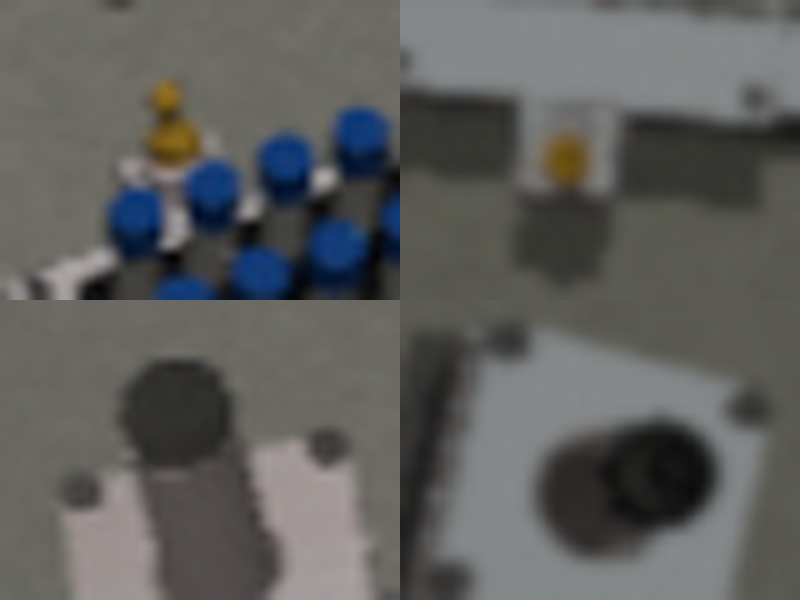

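View pics/c2.png

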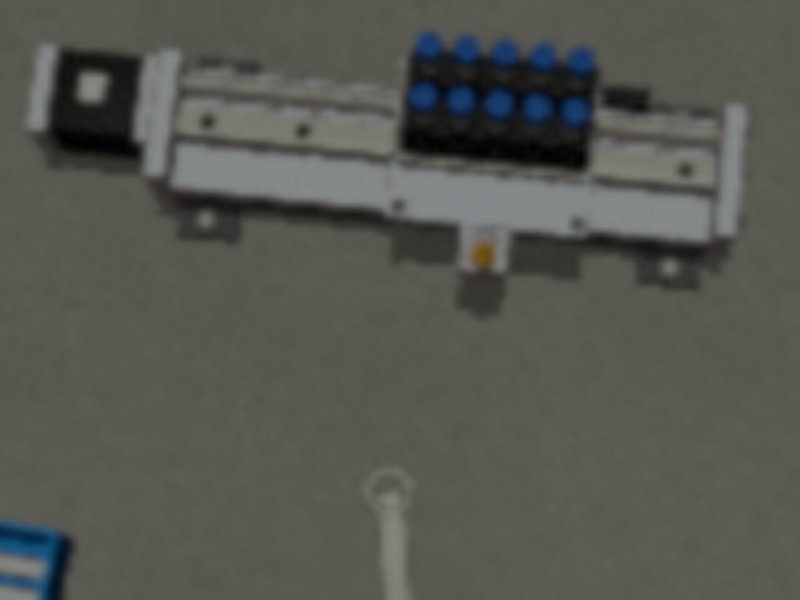

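The crops give the ball head at scene (272.3,199.3), the hexagon and head at top (256.3,181.6), and the cap at scene (153.3,180) and top (357.6,243). The racks and axis are rotated by about 5°. Next I compute the yaw and the tip, check IK, then grip the gun twice at crossed angles so it's centred in the hand.

```bash
cat >> h.py <<'E'
from scipy.spatial.transform import Rotation as Ro
from scipy.optimize import least_squares
def back(cam,uv,z):
    c=viewer.camera_info(cam);K=np.array(c['camera_matrix']);R=np.array(c['R']);C=-R.T@np.array(c['t'])
    d=R.T@np.linalg.solve(K,[*uv,1]); return C+d*(z-C[2])/d[2]
def axis_of(yaw):
    s=np.radians(25); return np.array([-np.sin(s)*np.cos(yaw),-np.sin(s)*np.sin(yaw),np.cos(s)])
def toolrot(a,ydir):
    z=-a; y=ydir-z*(ydir@z); y/=np.linalg.norm(y); return Ro.from_matrix(np.c_[np.cross(y,z),y,z]).as_rotvec()
E
python3 - <<'E'
from h import *
np.set_printoptions(precision=3,suppress=True)
f=lambda x,y:((x+.5)/5-.5+160,(y+.5)/5-.5+130)
for p,q,z in(((168,188),(712,241),60),((424,97),(575,111),180),((429,43),(581,58),180),((390,212),(585,232),90)):
    d=back('top',f(*p),z)-back('top',f(*q),z); print('yaw',np.degrees(np.arctan2(-d[0],d[1])),np.linalg.norm(d))
yaw=np.radians(np.mean([np.degrees(np.arctan2(-(back('top',f(*p),z)-back('top',f(*q),z))[0],(back('top',f(*p),z)-back('top',f(*q),z))[1])) for p,q,z in(((168,188),(712,241),60),((424,97),(575,111),180),((429,43),(581,58),180))]))
a=axis_of(yaw);print(yaw,a)
r=lambda P:np.r_[px('scene',P-5*a)-[272.25,199.25],px('scene',P-17*a)-[272.85,203.7],px('top',P-14*a)-[256.3,181.55],(P-[590,-45.4,117])/3]
s=least_squares(r,[590,-45,117.]);print('tip',s.x,r(s.x))
r=lambda P:np.r_[px('scene',[*P,175])-[153.25,180.05],px('top',[*P,175])-[357.55,243.05]]
s2=least_squares(r,[400,-318.]);print('gun',s2.x,r(s2.x))
o=robot.observe();print(o['t'],o['tcp_rot'],Ro.from_rotvec(o['tcp_rot']).as_matrix()[:,1],o['grip_width'])
T=s.x;e=np.array([0,0,1.])
for n,P,A in(('pick',[400,-318,117],e),('pre',T+(162-19)*a,a),('end',T+(87.5-19)*a,a)):
  for b in range(0,360,30):
    t=yaw+np.radians(b); q=kin.ik(list(P),list(toolrot(A,np.array([np.cos(t),np.sin(t),0])))); print(n,b,q if q is None else np.array(q))
E
```

```text
yaw -7.3035846974344425 340.6332563478583
yaw -7.105127183842011 86.58903838105716
yaw -7.497296859055842 87.70346354509611
yaw -7.6020112813693075 119.13657027193038
-0.12744399282981805 [-0.419  0.054  0.906]
tip [590.526 -46.311 115.783] [-0.121  0.171 -0.057 -0.721 -0.23  -0.317  0.175 -0.304 -0.406]
gun [ 400.538 -318.807] [ 0.01  -1.017  0.39  -0.684]
2.3 [ 3.103  0.489 -0.   ] [ 0.308 -0.951  0.   ] 0.9995324813005568
pick 0 [ 0.916  0.357 -0.37   1.982  0.172  0.833  0.324]
pick 30 [ 0.989  0.371 -0.459  1.977  0.217  0.841  0.807]
pick 60 [ 1.063  0.389 -0.552  1.973  0.267  0.851  1.287]
pick 90 [ 1.145  0.414 -0.655  1.968  0.327  0.866  1.759]
pick 120 [ 1.557  0.772 -1.32   1.947  0.842  1.132  1.853]
pick 150 [-0.359  0.72   1.353  2.054 -0.821  1.075 -2.395]
pick 180 [ 0.41   0.324  0.234  2.014 -0.101  0.814 -2.567]
pick 210 [ 0.497  0.322  0.13   2.009 -0.056  0.814 -2.087]
pick 240 [ 0.582  0.323  0.028  2.003 -0.012  0.815 -1.604]
pick 270 [ 0.665  0.327 -0.07   1.998  0.031  0.817 -1.121]
pick 300 [ 0.746  0.334 -0.167  1.993  0.074  0.821 -0.637]
pick 330 [ 0.832
[... 749 characters left out ...]
d 0 [ 0.734  0.217 -0.826  2.152  0.542  0.461 -0.615]
end 30 [ 0.775  0.229 -0.873  2.15   0.574  0.469 -0.074]
end 60 [ 0.804  0.238 -0.907  2.149  0.597  0.476  0.428]
end 90 [ 0.815  0.242 -0.92   2.148  0.607  0.479  0.902]
end 120 [ 1.078  0.412 -1.28   2.139  0.926  0.62   1.127]
end 150 [ 1.078  0.412 -1.28   2.139  0.926  0.62   1.649]
end 180 [ 1.078  0.412 -1.28   2.139  0.926  0.62   2.216]
end 210 [-1.083  0.194  1.196  2.243 -0.392  0.413 -2.308]
end 240 [ 0.417  0.158 -0.474  2.168  0.349  0.422 -2.506]
end 270 [ 0.575  0.182 -0.646  2.159  0.435  0.437 -2.096]
end 300 [ 0.644  0.195 -0.723  2.156  0.478  0.446 -1.65 ]
end 330 [ 0.688  0.205 -0.773  2.154  0.508  0.453 -1.154]
```

```bash
cat >> h.py <<'E'
yaw=np.radians(-7.3); a=axis_of(yaw); TIP=np.array([590.4,-46.0,116.0]); e3=np.array([0,0,1.])
yd=lambda b:np.array([np.cos(yaw+np.radians(b)),np.sin(yaw+np.radians(b)),0])
def st(m=''):
    o=robot.observe();print(m,round(o['t'],2),np.round(o['tcp_pos'],1),'F',np.round(o['contact_force'],1),'w',round(o['grip_width']*92,1),'g',round(o['grip_force'],1));return o
E
python3 - <<'E'
from h import *
g=[400.5,-318.0]
grip(1.0)
robot.movep([*g,235],list(toolrot(e3,yd(330)))); 
robot.servo_line([*g,119],200); st('down')
grip(0.0,5); st('g1'); grip(0.75)
robot.servo_line([*g,117],100,rotation=list(toolrot(e3,yd(270))));st('rot')
im=save('scene','s1.png'); save('top','t1.png')
grip(0.0,60); st('g2')
E
```

```text
down 4.62 [ 400.9 -318.8  119.5] F [-0.   0.6  0.4] w 91.6 g 0.0
g1 5.55 [ 400.7 -318.1  119. ] F [ 0.5  0.6 -0.2] w 32.1 g 5.0
rot 7.44 [ 400.6 -318.   117. ] F [-0.3  0.5  0.6] w 68.7 g 0.0
g2 8.2 [ 400.5 -318.2  117. ] F [-0.  -0.9  0.1] w 30.8 g 59.9
```

```bash
python3 - <<'E'
from h import *
robot.servo_line([400.5,-318,225],200); st('lift')
robot.movep([450,-200,290],list(toolrot(e3,yd(270))))
robot.movep(list(TIP+(122+35-19)*a),list(toolrot(a,yd(270)))); robot.hold(.3); o=st('pre')
print(TIP+(122+35-19)*a, Ro.from_rotvec(o['tcp_rot']).as_matrix()[:,2],-a)
T={c:np.mean([viewer.read_camera(c).astype(float) for _ in range(3)],0).astype(np.uint8) for c in('scene','top')}
for c,u,v in(('scene',250,160),('top',230,150)):pass
A=[cv2.resize(T[c][v:v+60,u:u+40],None,fx=10,fy=10,interpolation=cv2.INTER_CUBIC)[:,:,::-1] for c,u,v in(('scene',250,155),('top',236,150))]
cv2.imwrite('pics/c3.png',np.hstack(A))
for c in T:
    p=np.array(o['tcp_pos'])-np.array([0,0,0]);m=p-(122-19)*a
    print(c,'mouth',px(c,m),'tip',px(c,TIP))
    for n in('coupler_mouth','nipple_tip'):
        for d in viewer.pinpoint(n,c)[:2]:print(n,np.round(w(c,d['at']),1),np.round(px(c,w(c,d['at'])),1),round(d['confidence'],2))
print(m)
E
```

```text
lift 8.89 [ 399.5 -317.2  223.6] F [ 0.8  0.5 -4. ] w 31.0 g 59.8
pre 10.57 [532.8 -39.6 241.1] F [ 0.8 -0.3 -3.4] w 30.8 g 59.8
[532.55140669 -38.58942429 241.07047461] [ 0.41889384 -0.05433393 -0.90640817] [ 0.41919271 -0.05369982 -0.90630779]
scene mouth [269.67903394 187.42352554] tip [271.92091169 197.80915046]
coupler_mouth [573.3 -45.3 149.9] [269.2 186.3] 0.52
nipple_tip [592.  -45.2 117.3] [272.5 197.8] 0.45
top mouth [255.83539801 184.62507663] tip [255.83111451 182.22240213]
[575.97494219 -45.16920795 147.77629473]
```

View pics/c3.png

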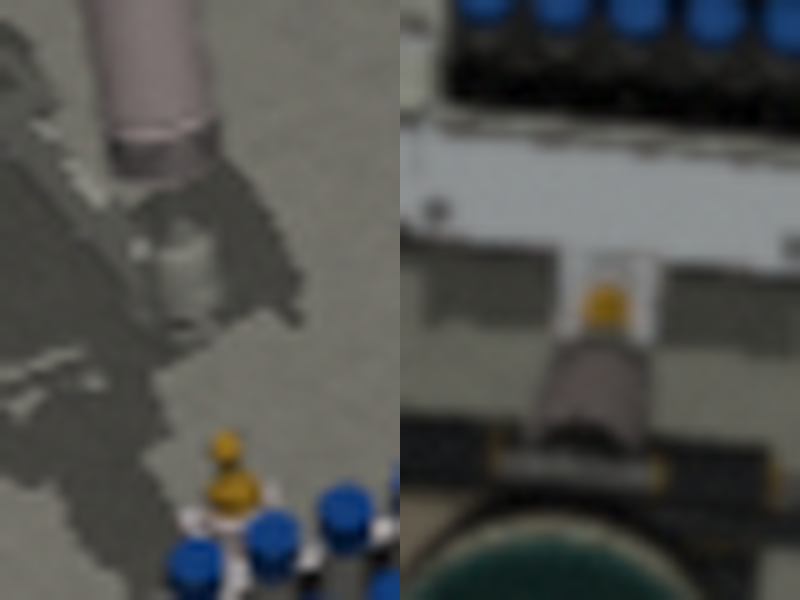

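The scene crop shows the sleeve at about (187,270), collinear with the barrel axis and the nipple head at (226,445). In the top crop the barrel (595,395) points at the nipple (605,305). I'll advance with force logging.

```bash
cat >> h.py <<'E'
R0=list(toolrot(a,yd(270)))
def adv(d,tip=TIP,feed=20,corr=np.zeros(3)):
    """command mouth (nose out) to depth d past the tip, along the axis"""
    robot.servo_line(list(tip+(122-19-d)*a+corr),feed,rotation=R0); robot.hold(.1)
    o=robot.observe(); F=np.array(o['contact_force']); p=np.array(o['tcp_pos'])-tip
    x=np.array([np.cos(yaw),np.sin(yaw),0]);y=np.array([-np.sin(yaw),np.cos(yaw),0]);l=np.cross(y,a)
    print('cmd',d,'t',round(o['t'],2),'depth',round(103-p@a,2),'off',np.round([p@l,p@y],2),'Fax',round(F@a,1),'Flat',np.round([F@l,F@y],1),'g',round(o['grip_force'],1),round(o['grip_width']*92,1))
    return o
E
python3 - <<'E'
from h import *
m=TIP+35*a
for k in(52,60,75):print(k,(px('top',m+k*a)-[236,150]+.5)*10+[400,0],(px('scene',m+k*a)-[250,155]+.5)*10)
print((px('scene',m+14*a)-[250,155]+.5)*10,'head',(px('scene',TIP-5*a)-[250,155]+.5)*10,(px('top',TIP-14*a)-[236,150]+.5)*10+[400,0])
for d in(-20,-8,-3,0,2,4):
    o=adv(d)
T=viewer.read_camera('scene');cv2.imwrite('pics/c4.png',cv2.resize(T[155:215,250:300],None,fx=10,fy=10,interpolation=cv2.INTER_CUBIC)[:,:,::-1])
E
```

```text
52 [594.05349755 392.05328644] [174.25194752 165.28251341]
60 [593.13454951 398.48847699] [169.50555267 139.8381731 ]
75 [591.37793987 410.7896271 ] [160.53409568  91.74423825]
[196.44034816 284.22946876] head [226.9909578  448.00431944] [604.68550283 317.59969704]
cmd -20 t 12.07 depth -20.12 off [ 0.13 -0.01] Fax -3.6 Flat [-2.6 -0.1] g 59.8 31.1
cmd -8 t 12.93 depth -8.1 off [0.11 0.01] Fax -2.4 Flat [-1.1  0.5] g 59.8 30.9
cmd -3 t 13.43 depth -3.0 off [0.05 0.06] Fax -4.4 Flat [-2.6 -0.6] g 59.8 30.9
cmd 0 t 13.82 depth 0.04 off [-0.04 -0.  ] Fax -3.6 Flat [-1.2  0.1] g 59.8 30.5
cmd 2 t 14.18 depth 2.03 off [-0.02 -0.01] Fax -3.6 Flat [-1.4 -0.2] g 59.8 31.0
cmd 4 t 14.53 depth 3.96 off [0.21 0.14] Fax -3.0 Flat [-1.4  0.2] g 59.8 31.2
```

View pics/c4.png

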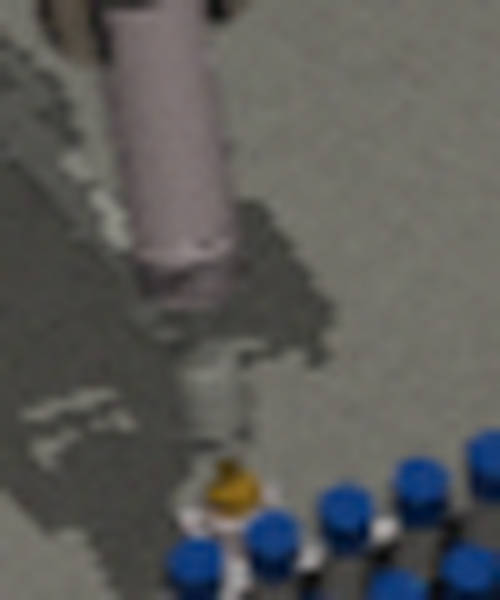

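The picture shows the coupler mouth at about (215,435), just covering the nipple head, with the stem at (230,470) in line. I'll keep pushing and watch the forces.

```bash
python3 - <<'E'
from h import *
for d in(6,7.5,9,10.5,12,13.5,15,16.5):
    o=adv(d)
    F=np.array(o['contact_force'])
    if np.linalg.norm(F)>14: break
E
```

```text
cmd 6 t 14.93 depth 5.99 off [0.26 0.32] Fax -3.3 Flat [-0.9  2.4] g 59.8 30.6
cmd 7.5 t 15.28 depth 7.43 off [0.27 0.26] Fax -3.3 Flat [-1.  2.] g 59.8 30.9
cmd 9 t 15.62 depth 8.97 off [0.2  0.17] Fax -2.0 Flat [0.5 2.7] g 59.8 30.9
cmd 10.5 t 15.97 depth 10.63 off [-0.08  0.07] Fax -3.5 Flat [0.4 3.6] g 59.8 30.9
cmd 12 t 16.32 depth 12.22 off [-0.2   0.02] Fax -5.7 Flat [0.9 1.3] g 59.8 30.8
cmd 13.5 t 16.68 depth 13.7 off [-0.22  0.01] Fax -6.8 Flat [0.3 3.5] g 59.8 30.9
cmd 15 t 17.02 depth 15.12 off [-0.18 -0.01] Fax -7.6 Flat [0.6 3.1] g 59.8 30.9
cmd 16.5 t 17.38 depth 16.27 off [ 0.25 -0.01] Fax -2.5 Flat [-0.3  3.1] g 59.8 31.3
```

```bash
python3 - <<'E'
from h import *
y=np.array([-np.sin(yaw),np.cos(yaw),0])
for d in(18,19.5,21,23,25,28):
    o=adv(d,corr=.6*y)
    F=np.array(o['contact_force'])
    if np.linalg.norm(F)>22: break
E
```

```text
cmd 18 t 17.73 depth 17.13 off [0.96 0.35] Fax 9.0 Flat [-2.1  1.3] g 59.9 30.8
cmd 19.5 t 18.07 depth 18.58 off [0.98 0.3 ] Fax 8.6 Flat [-1.7  1.9] g 59.9 30.7
cmd 21 t 18.43 depth 20.05 off [1.   0.27] Fax 8.9 Flat [-1.3  1.9] g 59.9 31.2
cmd 23 t 18.77 depth 22.04 off [1.03 0.27] Fax 8.4 Flat [-1.4  1.5] g 59.9 30.9
cmd 25 t 19.12 depth 24.0 off [1.05 0.24] Fax 10.6 Flat [-1.3  2.2] g 59.9 30.5
cmd 28 t 19.52 depth 26.94 off [1.12 0.23] Fax 10.2 Flat [-1.   1.2] g 59.9 30.8
```

Forces match a snap (it pulled in at depths of 12–15 mm, and the spring started at about 16.8). Now I push to the stop.

```bash
python3 - <<'E'
from h import *
y=np.array([-np.sin(yaw),np.cos(yaw),0])
for d in(31,34,36,37,38,39,40,41,42,43):
    o=adv(d,corr=.6*y)
    F=np.array(o['contact_force'])
    if F@a>21: break
E
```

```text
cmd 31 t 19.93 depth 29.89 off [1.14 0.16] Fax 11.5 Flat [-1.2  1.4] g 59.9 30.9
cmd 34 t 20.32 depth 32.84 off [1.19 0.15] Fax 12.3 Flat [-1.3  1.1] g 59.9 30.7
cmd 36 t 20.68 depth 34.8 off [1.22 0.13] Fax 12.4 Flat [-2.3  0. ] g 59.9 31.2
cmd 37 t 21.02 depth 35.76 off [1.25 0.13] Fax 12.9 Flat [-2.   1.3] g 59.9 30.9
cmd 38 t 21.38 depth 36.75 off [1.23 0.07] Fax 13.1 Flat [-1.6  0.6] g 59.9 30.9
cmd 39 t 21.73 depth 37.1 off [1.86 0.16] Fax 19.9 Flat [-2.3  1.7] g 60.0 30.5
cmd 40 t 22.07 depth 37.33 off [2.53 0.25] Fax 29.2 Flat [-3.4  0.3] g 60.0 30.8
```

```bash
python3 - <<'E'
from h import *
y=np.array([-np.sin(yaw),np.cos(yaw),0])
o=adv(39.3,corr=.6*y); robot.hold(1); o=adv(39.3,corr=.6*y)
print(np.degrees(np.arccos(np.clip(-Ro.from_rotvec(o['tcp_rot']).as_matrix()[:,2]@a,-1,1))))
T=viewer.read_camera('scene');cv2.imwrite('pics/c5.png',cv2.resize(T[155:215,250:300],None,fx=10,fy=10,interpolation=cv2.INTER_CUBIC)[:,:,::-1])
for n in('nose','coupler_seal','coupler_mouth','nipple_tip'):
    for d in viewer.pinpoint(n,'scene')[:1]:print(n,np.round(w('scene',d['at']),1),d['confidence'])
E
```

```text
cmd 39.3 t 22.43 depth 37.18 off [1.95 0.18] Fax 23.3 Flat [-3.4  2.2] g 60.0 30.7
cmd 39.3 t 23.77 depth 37.16 off [1.99 0.2 ] Fax 23.2 Flat [-3.6  0.8] g 60.0 31.1
0.2194134335801073Traceback (most recent call last):
  File "<stdin>", line 7, in <module>
ValueError: it knows: axis, basket, carriage, cartridge, coupler_mouth, coupler_seal, gun_grip, nipple, nipple_tip, rack, spanner, stand, tape_roll, wash_bottle
```

View pics/c5.png

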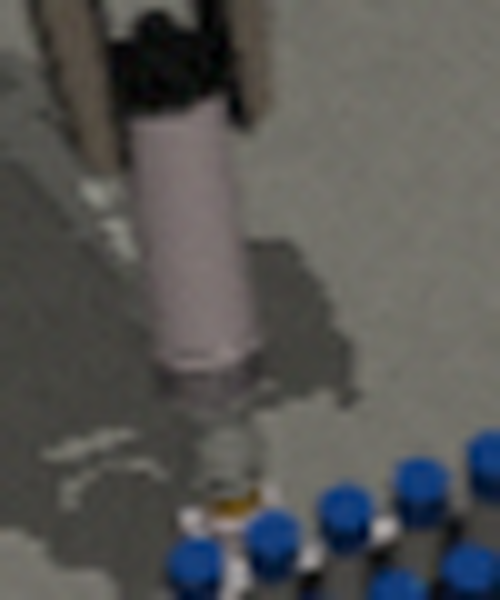

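The sleeve now sits on the hexagon (237,500) and the barrel is close above it. The load is steady at about 23 N and the tilt error is 0.2°, so I'm handing in.

```bash
python3 -c "
from h import *
print(robot.job_done())"
```

```text
the job is handed in; nothing more can be done
None
```

I handed the job in with the coupler snapped onto the nipple and the gun fully pushed in, still gripped at 60 N with a steady push of about 23 N; the snap and the end stop were judged from forces, travel and one picture, and no verdict came back.

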